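# Find the slip angle of a pine block on the tilting board

## Robot

A 6-joint arm with a two-finger parallel gripper is mounted at the origin on a cart in front of the work surface, level with it; the furniture and walls round the work are solid. World frame = base frame: x ahead of the robot, y to its left, z up, the work surface at z = 0. Lengths are in m, angles in rad, forces in N, time in s.
With the tool pointing down it reaches from about 0.25 to 0.775 m from the base axis. Payload 4 kg.
Tool frame: the origin (TCP) lies midway between the tips of the shut fingers; the grasp point (between the pads) lies 19 mm behind it; z points along the fingers, y is the direction in which the jaws open and shut (so a half turn about z gives the same grasp; the last joint's range is limited). The gripper opens to 85 mm and grips with 20 to 120 N. Pads are 22 mm wide; open, the fingers measure 114 mm over their backs; the gripper's body (76 mm by 85 mm) begins 54 mm behind the grasp point. The pads swing forward as they close: fully open they stand 13 mm farther back than shut.
Start: joints at [1.077, 0.087, 1.371, -0, 1.684, -0.103], TCP at [0.21, 0.509, 0.231] pointing down, gripper open.
Joint ranges: [-3.1, 3.1], [-0.76, 2.03], [0.27, 2.55], [-1.08, 4.22], [0.17, 2.65], [-2.57, 2.57]. Speed limits (rad/s): [2.79, 2.79, 3.14, 3.14, 3.14, 3.14].

## Interface

Orientations are given as a unit quaternion [w, x, y, z].
In Python, from plant import env gives the robot as it stands. The module is installed in compiled form; this text tells all that it offers. Calls block until the motion is done:
- env.goto(position, orientation): joint-space move of the TCP to a pose.
- env.servo_line(position, velocity=0.15, orientation=None, f_stop=None): straight line of the TCP; orientation=None keeps the orientation; velocity is the mean speed in m/s. With f_stop (N) it stops when the force on the tool has changed by that much, and returns True; else False.
- env.goto_joints(angles): joint-space move.
- env.move_gripper(opening, newtons=None): finger opening in m; newtons is the grip in N (None keeps the last); returns when the fingers have stopped.
- env.wait(seconds).
- env.ik(position, orientation): joint angles nearest the present ones, or None.
- env.observe(): the state.
- env.read_camera(name): name is "scene" or "side" or "wrist"; returns a dict with "image" (400x640x3 uint8, red, green, blue), "K" (3x3 intrinsics, pixels), "k1" (the pictures are not rectified: a ray, as slopes to the right and down, at radius r is drawn at 1 + k1 r^2 times it, then the intrinsics apply), "R" (3x3) and "t" (3): a world point X has camera coordinates R X + t. Camera axes: x right, y down, z forward; pixel columns grow to the right and rows downward; lengths in m; the calibration is good to about 2 mm. A picture is of the moment at which its call begins. There is no depth.
A pose or a line that the arm cannot do raises env.MotionError and nothing moves.
- env.finish_job(): hands the job in, once; it reports no verdict.
The state is a dict: "t": time; "joint_pos": joint angles; "dq": joint speeds; "joint_torque": joint torques, N m; "position": TCP position; "tcp_rot": TCP orientation; "ft_force": force on the tool from outside, world axes, zero at the start; "moment": the same for the moment, N m; "opening": finger opening in m.
Only numpy, scipy, OpenCV 4.12 (cv2) and the standard library are available. Lean on these libraries where they do the work, as an engineer would, in place of code of your own. Each camera call takes 0.05 s, during which the arm holds its last target.

## Task

Find the slip angle of the plain pine block: by its bar, raise the hinged board slowly until that block slides down against the stop, and raise it no further, so that the rubber-soled block beside it stays where it is. Do not touch either block. Leave the board standing at that angle without lowering it again, then note the angle by turning the pointer on the stand's near side until it lies in line with the board.

Things in the scene. Friction and masses are not known exactly. Their poses are not given: they have to be found in the camera images.
- stand: fixed stand of the slip tester: wooden foot 190 x 285 x 20 mm, two hinge cheeks, and on the near side (x = -110 to -106 mm) an aluminium scale arc, radius 128 to 156 mm about the hinge, 0 to 64 degrees. Origin on the bench; z up, +y from the hinge towards the board's bar end, -x to the robot's side. The level hinge axis runs along x through y = -150, z = 70 mm.
- ramp_axis (a point): point on the hinge axis at mid-width of the board, turning with it: x along the axis, y up along the board, z out of its upper face. The board is an aluminium plate 176 mm wide, 12 mm thick, its mid-plane through this point, from y = 10 to 275 mm; a stop strip runs across it at y = 16 to 26 mm, up to z = 27 mm.
- ramp_bar (a point): middle of the round lifting bar at the board's free end: 16 mm diameter, 124 mm long, parallel to the hinge axis, 320 mm from it, 70 mm above the bench when level, nothing below it. A 37 mm gap lies between bar and board end, bridged by two flat arms 12 mm wide, 50 mm to either side of the middle. Axes as ramp_axis.
- ramp (a joint): angle of the board over level, rad, 0 to 1.0 (starts level). Its hinge is stiff: the board stays where it is left; lifting at the bar takes about 6 to 10 N.
- pointer_knob (a point): middle of the pointer's grip: a round peg 14 mm diameter, parallel to the hinge axis, sticking out on the near side, 24 mm of it beyond this point and 26 mm before; 210 mm from the hinge axis, 146 mm to the near side of the board's middle. The slim pointer arm (8 mm wide) runs straight from the hinge axis to it.
- pointer (a joint): angle of the pointer over level, rad, 0 to 1.0, about the same axis as the board, so equal values mean in line. Stiff: it stays where it is left; the peg takes about 1 to 2 N to move. It starts steeper (0.75 to 0.98) than any angle that the board needs.
- plain_block: plain pine block 55 x 110 x 38 mm on the middle of the board, its length up the slope (0.21 rad clockwise, seen from above, of its own y axis); origin at the centre of its underside. It starts about 160 mm from the hinge axis and ends about 81 mm from it at the stop. It slips at some 0.30 to 0.49 rad, varying from run to run, and then slides on to the stop if the board is held there.
- soled_block: the other block: wood with a dark rubber sole and a narrow raised grip along its top, 62 x 100 x 40 mm, in the other lane of the board (which lane is which varies; lanes 45 mm to either side of the middle); origin at the centre of its underside. It slips at an angle 0.11 to 0.16 rad steeper than the plain block.
- mug: black and white mug 80 x 114 x 94 mm standing on the bench, a bystander; origin at the centre of its foot.
- tape_measure: tape measure 71 x 76 x 37 mm lying on the bench, a bystander; origin at the centre of its underside.
There are look-alikes about, which are no part of the job. What is shaped like the plain_block but purple is not meant.

How it is judged:
On the way, in this order (a step that is already met when the one before it is completed fails the run):
1. the plain block has slid down to the stop while the soled block is still up the board (y of plain_block in the frame of ramp_axis below 0.1 m and y of soled_block in the frame of ramp_axis above 0.135 m), for 0.2 s.
2. the pointer lies in line with the board (angle between the y axis of pointer_knob and the y axis of ramp_axis, either way round below 0.045 rad), for 0.2 s.
At the end, for the whole second after the job is handed in: the plain block rests on the board against its stop, the soled block still rests up the board (not slid more than about 20 mm), the board stands by itself at the slip angle (over 0.25 rad), and the pointer is in line with it to within 0.045 rad (2.5 degrees) (all of step 1 and y of plain_block in the frame of ramp_axis above 0.06 m and z of each of plain_block, soled_block in the frame of ramp_axis below 0.02 m and angle between the y axis of pointer_knob and the y axis of ramp_axis, either way round below 0.045 rad and value of joint ramp above 0.25 rad and linear speed of each of plain_block, soled_block below 0.02 m/s); the robot touches nothing.
It fails at once if a block is touched by the robot (contact force between any of the arm, the fingers and plain_block above 1 N or contact force between any of the arm, the fingers and soled_block above 1 N).
It fails at once if the soled block slips too (y of soled_block in the frame of ramp_axis below 0.125 m).
It fails at once if the board is lowered again after the slip (y of plain_block in the frame of ramp_axis below 0.13 m and velocity of joint ramp below -0.08 rad/s).
It fails at once if a bystander is disturbed (distance of any of mug, tape_measure from where it was at the start of the episode above 0.03 m).
It also fails if it takes over 70 s, if anything falls off the work surface, if the arm or the gripper's body presses on something with over 40 N, if the wrist force passes 120 N, or if a joint passes its speed limit or range.

## Working session

There is one attempt and no reset: what is moved stays moved. The work goes in short steps, each a Python script; the robot and the scene stay as the last script left them, time stands still between calls to the robot, and variables do not carry over. Pictures are saved under pics/ and viewed, and the job is handed in when it is done.

```bash
mkdir -p pics
python3 - <<'E'
from plant import env
import cv2
for n in ["scene","side","wrist"]:
    c=env.read_camera(n); cv2.imwrite(f"pics/{n}0.png",c["image"][:,:,::-1])
    print(n,c["K"].tolist(),c["k1"],c["R"].round(3).tolist(),c["t"].round(3).tolist())
print(env.observe())
E
ls
```

```text
scene [[489.1409943063384, 0.0, 312.3619251960979], [0.0, 489.1409943063384, 203.0194386501225], [0.0, 0.0, 1.0]] -0.11258523540012173 [[0.608, -0.794, -0.013], [-0.562, -0.419, -0.713], [0.561, 0.441, -0.701]] [-0.239, 0.347, 1.113]
side [[512.0406657754927, 0.0, 325.0509844682531], [0.0, 512.0406657754927, 203.73925501224036], [0.0, 0.0, 1.0]] -0.1287603006642704 [[0.855, -0.519, 0.021], [-0.29, -0.511, -0.809], [0.43, 0.685, -0.588]] [-0.385, 0.262, 0.997]
wrist [[339.0150304890034, 0.0, 318.56697722927186], [0.0, 339.0150304890034, 199.32233424302908], [0.0, 0.0, 1.0]] -0.0036261659540004583 [[0.381, 0.925, -0.002], [0.878, -0.361, 0.315], [0.291, -0.121, -0.949]] [-0.549, -0.04, 0.381]
{'t': 0.15, 'joint_pos': array([ 1.07691810e+00,  8.78230964e-02,  1.37194349e+00, -5.59705045e-06,
        1.68362878e+00, -1.03063436e-01]), 'dq': array([-9.28686382e-05, -3.26636791e-03, -4.60204697e-03,  9.42710942e-04,
        2.44405450e-05,  3.20301048e-03]), 'joint_torque': array([ 2.53876715e-03, -3.52370846e+01, -3.13679516e+01, -7.37958260e-06,
        7.97008630e-03,  1.69497542e-05]), 'position': array([0.20931412, 0.50817937, 0.23036887]), 'tcp_rot': array([-2.62394445e-04,  1.94166419e-01,  9.80968190e-01, -8.62324543e-04]), 'ft_force': array([0.25023045, 0.09293887, 0.19669373]), 'moment': array([ 0.00587496,  0.01812961, -0.00376073]), 'opening': 0.0855365364035433}
pics
```

View pics/scene0.png

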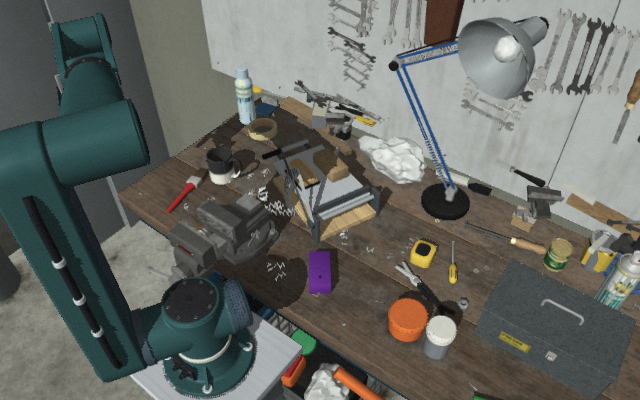

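View pics/side0.png

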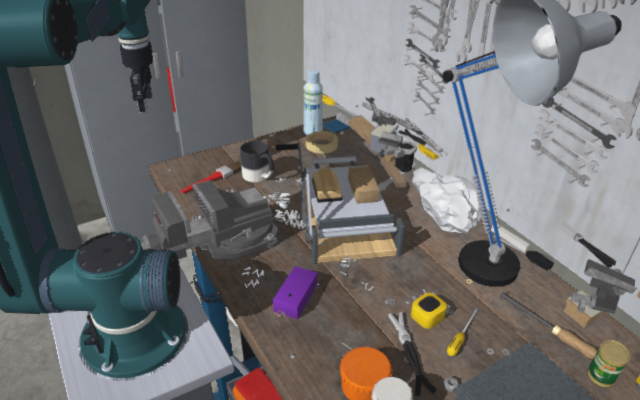

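View pics/wrist0.png

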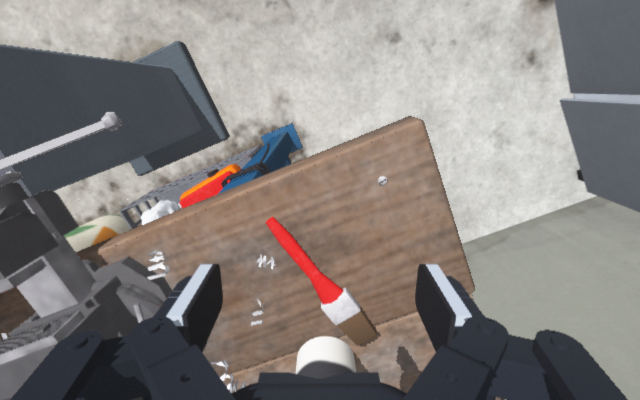

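Run:
```python
import cv2
a=cv2.imread("pics/scene0.png")[125:255,240:400]; cv2.imwrite("pics/sc_crop.png",cv2.resize(a,None,fx=4.6,fy=4.6,interpolation=cv2.INTER_CUBIC))
a=cv2.imread("pics/side0.png")[130:270,240:420]; cv2.imwrite("pics/si_crop.png",cv2.resize(a,None,fx=4.2,fy=4.2,interpolation=cv2.INTER_CUBIC))
```

```text
(no output)
```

View pics/sc_crop.png

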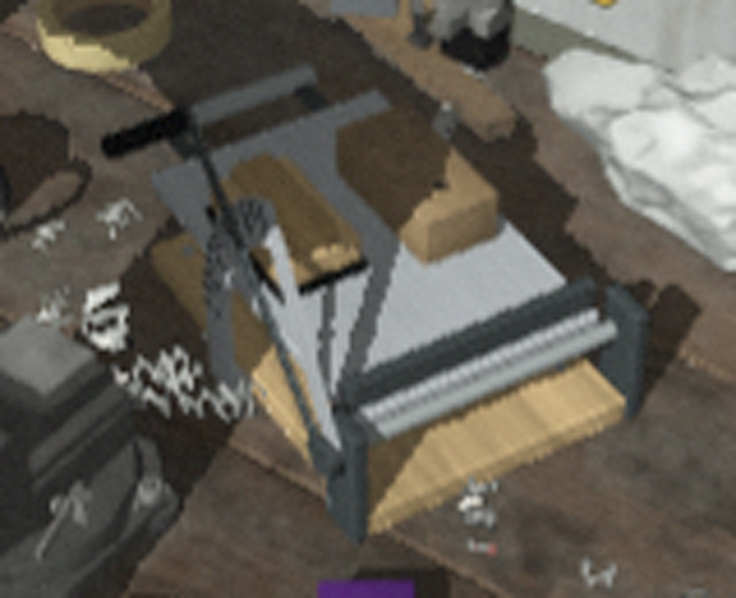

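View pics/si_crop.png

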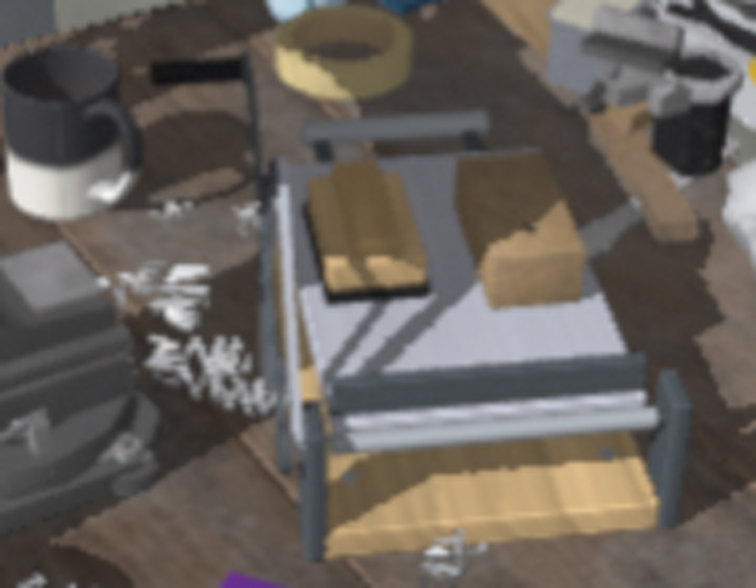

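```bash
cat > h.py <<'E'
from plant import env
import numpy as np, cv2
def ray(c,uv):
    p=cv2.undistortPoints(np.array([[uv]],float),c["K"],np.array([c["k1"],0,0,0.]))[0,0]
    R,t=np.array(c["R"]),np.array(c["t"]); return -R.T@t, R.T@np.array([p[0],p[1],1.])
def plane(c,uv,z):
    o,d=ray(c,uv); return o+d*(z-o[2])/d[2]
def tri(c1,u1,c2,u2):
    o1,d1=ray(c1,u1);o2,d2=ray(c2,u2)
    s=np.linalg.lstsq(np.c_[d1,-d2],o2-o1,rcond=None)[0]
    a,b=o1+d1*s[0],o2+d2*s[1]; return (a+b)/2,np.linalg.norm(a-b)
def proj(c,X):
    R,t=np.array(c["R"]),np.array(c["t"])
    return cv2.projectPoints(np.array([X],float).reshape(-1,1,3),cv2.Rodrigues(R)[0],t,c["K"],np.array([c["k1"],0,0,0.]))[0][:,0]
E
python3 - <<'E'
from h import *
np.set_printoptions(precision=4,suppress=True)
s=env.read_camera("scene");d=env.read_camera("side")
S=lambda x,y:(240+x/4.6,125+y/4.6); D=lambda x,y:(240+x/4.2,130+y/4.2)
pts=dict(barL=((192,112),(305,128)),barR=((313,75),(487,124)),footL=((372,525),(328,548)),footR=((625,410),(655,517)),rodL=((370,420),(348,437)),rodR=((610,330),(655,418)),
 knobtip=((108,143),(155,72)),armtop=((190,125),(245,68)),cheekL=((350,430),(318,415)), cheekR=((625,295),(675,380)))
for k,(a,b) in pts.items():
    X,e=tri(s,S(*a),d,D(*b)); print(k,X,e, plane(s,S(*a),.07)[:2],plane(d,D(*b),.07)[:2])
E
```

```text
barL [0.5622 0.2455 0.1147] 0.013646730583572367 [0.6135 0.2893] [0.5908 0.3013]
barR [0.7033 0.254  0.0638] 0.002163722249724058 [0.6954 0.2482] [0.6988 0.2467]
footL [ 0.4304 -0.0008  0.0086] 0.0005196348471729948 [ 0.3869 -0.0332] [ 0.3957 -0.0582]
footR [ 0.6015 -0.0716  0.0098] 0.00037020630860990454 [ 0.5487 -0.0992] [ 0.5544 -0.1227]
rodL [0.4551 0.0195 0.0643] 0.0022297882069127655 [0.452  0.0168] [0.4501 0.0126]
rodR [ 0.6099 -0.0509  0.0623] 0.0021349232293908986 [ 0.6013 -0.0553] [ 0.6047 -0.0573]
knobtip [0.4255 0.1831 0.2169] 0.0008079683410621744 [0.5541 0.3134] [0.5382 0.4161]
armtop [0.4644 0.1534 0.2214] 0.00475053248505395 [0.6018 0.2813] [0.5947 0.3906]
cheekL [0.4282 0.0119 0.0901] 0.008025183390876963 [0.4385 0.0214] [0.4456 0.0369]
cheekR [ 0.6171 -0.055   0.0888] 0.002308112469750152 [ 0.6336 -0.0459] [ 0.6355 -0.0358]
```

Run:
```python
from h import *
from scipy.spatial.transform import Rotation as Ro
np.set_printoptions(precision=4,suppress=True)
c=env.read_camera("wrist"); C=-c["R"].T@c["t"]; o=env.observe()
q=o["tcp_rot"];T=Ro.from_quat([q[1],q[2],q[3],q[0]]).as_matrix(); print("cam in tool",T.T@(C-o["position"]),T.T@c["R"].T, T)
for yaw in (-0.4,1.17,-1.97,2.74):
  m=Ro.from_euler('z',yaw)*Ro.from_euler('x',np.pi); qq=m.as_quat()
  for p in ([.5,.1,.42],[.6,.18,.42],[.5,.05,.38]): print(yaw,p,env.ik(p,[qq[3],*qq[:3]]))
```

```text
cam in tool [ 0.082  -0.0002 -0.1429] [[ 0.0002 -0.9489 -0.3156]
 [ 1.      0.0001  0.0002]
 [-0.0002 -0.3156  0.9489]] [[-0.9246  0.3809 -0.0003]
 [ 0.3809  0.9246 -0.0006]
 [ 0.0001 -0.0007 -1.    ]]
-0.4 [0.5, 0.1, 0.42] [ 0.0862  0.0391  1.0475 -0.      2.055   2.057 ]
-0.4 [0.6, 0.18, 0.42] [ 0.201   0.3215  0.7185 -0.      2.1017  2.1718]
-0.4 [0.5, 0.05, 0.38] [-0.0132  0.      1.1681 -0.      1.9734  1.9576]
1.17 [0.5, 0.1, 0.42] [ 0.0862  0.0391  1.0475 -0.      2.055   0.487 ]
1.17 [0.6, 0.18, 0.42] [ 0.201   0.3215  0.7185 -0.      2.1017  0.6018]
1.17 [0.5, 0.05, 0.38] [-0.0132  0.      1.1681 -0.      1.9734  0.3876]
-1.97 [0.5, 0.1, 0.42] None
-1.97 [0.6, 0.18, 0.42] [ 0.201   0.3215  0.7185  0.      2.1017 -2.5414]
-1.97 [0.5, 0.05, 0.38] None
2.74 [0.5, 0.1, 0.42] [ 0.0862  0.0391  1.0475  0.      2.055  -1.083 ]
2.74 [0.6, 0.18, 0.42] [ 0.201   0.3215  0.7185  0.      2.1017 -0.9682]
2.74 [0.5, 0.05, 0.38] [-0.0132  0.      1.1681  0.      1.9734 -1.1824]
```

Run:
```python
from h import *
np.set_printoptions(precision=4,suppress=True)
s=env.read_camera("scene");d=env.read_camera("side")
for k,a,b in [("lamphead",(505,48),(545,42)),("lampelbow",(395,64),(449,76)),("lampbase",(445,200),(488,265)),("mug",(222,150),(257,147)),("tape",(423,252),(430,310)),("bottle",(241,70),(313,75)),("lampheadleft",(461,50),(497,50))]:
    print(k,*tri(s,a,d,b))
o=env.observe(); q=o["tcp_rot"]
env.servo_line(o["position"]+[0,0,.19],.2)
env.goto([.5,.14,.42],q)
c=env.read_camera("wrist"); cv2.imwrite("pics/wrist1.png",c["image"][:,:,::-1]); print(env.observe()["position"],env.observe()["t"])
c=env.read_camera("side"); cv2.imwrite("pics/side1.png",c["image"][:,:,::-1])
```

```text
lamphead [ 0.64   -0.296   0.5807] 0.005542462691562735
lampelbow [0.7572 0.0019 0.3954] 0.003624552742198513
lampbase [ 0.7795 -0.2049 -0.0006] 0.008870898021767193
mug [0.4786 0.4169 0.09  ] 0.006432792637285207
tape [ 0.5554 -0.2503  0.0095] 0.0021341352201309453
bottle [0.7537 0.5817 0.1905] 0.00040562849718219255
lampheadleft [ 0.6504 -0.203   0.5389] 0.01181087610272695
[0.4997 0.141  0.4201] 3.2667
```

View pics/wrist1.png

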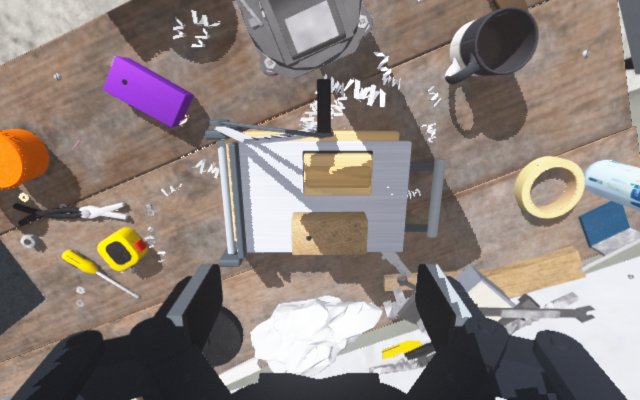

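View pics/side1.png

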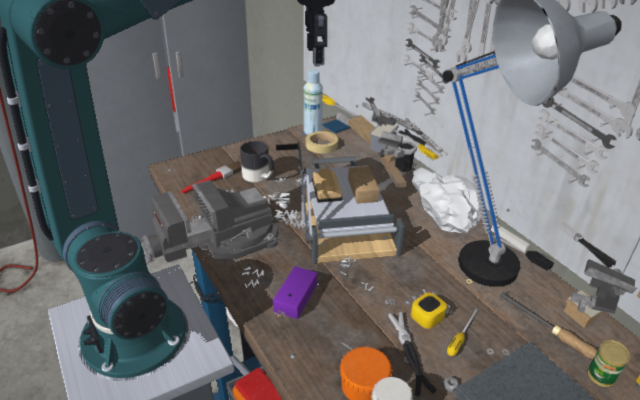

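Run:
```python
import cv2
a=cv2.imread("pics/wrist1.png")[65:280,195:460]; cv2.imwrite("pics/w1c.png",cv2.resize(a,None,fx=2.8,fy=2.8,interpolation=cv2.INTER_CUBIC))
```

```text
(no output)
```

View pics/w1c.png

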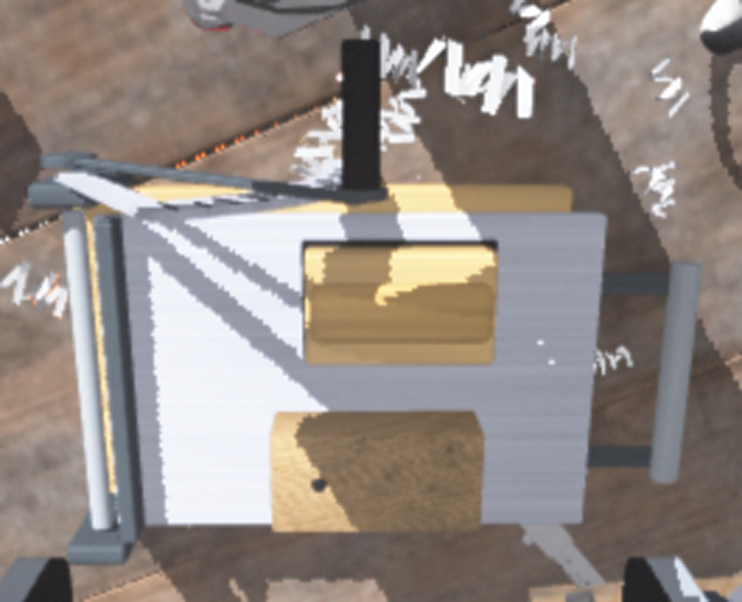

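Run:
```python
from h import *
np.set_printoptions(precision=4,suppress=True)
c=env.read_camera("wrist"); W=lambda x,y:plane(c,(195+x/2.8,65+y/2.8),Z)
Z=.07; b1,b2=W(687,264),W(666,480); h1,h2=W(74,214),W(102,527)
Z=.076; e=[W(605,214),W(583,523)]
for n,(p,q) in dict(bar=(b1,b2),hinge=(h1,h2),bend=e).items(): print(n,p,q,np.linalg.norm(q-p),np.arctan2(*(q-p)[1::-1]),(p+q)/2)
B=(b1+b2)/2;H=(h1+h2)/2;v=B-H;print(np.linalg.norm(v),np.arctan2(-v[0],v[1]))
E=(e[0]+e[1])/2; print("barfrom end",np.linalg.norm(B-E))
# knob tri: wrist vs side
s=env.read_camera("scene");d=env.read_camera("side")
w=lambda x,y:(195+x/2.8,65+y/2.8); D=lambda x,y:(240+x/4.2,130+y/4.2);S=lambda x,y:(240+x/4.6,125+y/4.6)
print("tip",tri(c,w(361,42),d,D(155,72)),tri(c,w(361,42),s,S(108,145)))
print("root",tri(c,w(362,190),d,D(243,68)),tri(c,w(362,190),s,S(182,120)))
```

```text
bar [0.5861 0.3    0.07  ] [0.7022 0.2548 0.07  ] 0.1245437274975219 -0.37126239918909226 [0.6442 0.2774 0.07  ]
hinge [0.4402 0.0132 0.07  ] [ 0.6072 -0.0554  0.07  ] 0.18046145459794602 -0.38941079344485097 [ 0.5237 -0.0211  0.07  ]
bend [0.5431 0.2666 0.076 ] [0.7067 0.2024 0.076 ] 0.17578972147172897 -0.3740241267413591 [0.6249 0.2345 0.076 ]
0.321851085112887 -0.3835241115567658
barfrom end 0.04735313981398284
tip (array([0.4217, 0.1784, 0.2207]), np.float64(0.0033141434178517227)) (array([0.4204, 0.1789, 0.2203]), np.float64(0.0007364229376933849))
root (array([0.4675, 0.1604, 0.2192]), np.float64(0.0016807378059331246)) (array([0.4663, 0.1612, 0.2176]), np.float64(0.0017483707909458524))
```

```bash
cat >> h.py <<'E'
from scipy.spatial.transform import Rotation as Ro
YAW=-0.378; RZ=Ro.from_euler('z',YAW).as_matrix()
BAR0=np.array([.6442,.2774,.07]); HIN=BAR0-RZ@[0,.32,0]
q=Ro.from_matrix(np.c_[-RZ[:,0],-RZ[:,0]*0+np.cross([0,0,-1],-RZ[:,0]),[0,0,-1]]).as_quat(); QT=[q[3],q[0],q[1],q[2]]
def board(x,y,z,th): # board frame -> world
    return HIN+RZ@np.array([x,y*np.cos(th)-z*np.sin(th),y*np.sin(th)+z*np.cos(th)])
YS=np.arange(.03,.24,.004)
def lane(c,x0,th):
    hsv=cv2.cvtColor(c["image"],cv2.COLOR_RGB2HSV).astype(float)
    out=[]
    for y in YS:
        P=proj(c,[board(x0+dx,y,.006,th) for dx in np.linspace(-.015,.015,7)])
        out.append(np.median([hsv[int(round(v)),int(round(u)),1] for u,v in P]))
    return np.array(out)
def low(c,x0,th,thr=75):
    l=lane(c,x0,th)>thr
    for i in range(len(l)-2):
        if l[i:i+3].all(): return round(float(YS[i]),3)
    return None
E
python3 - <<'E'
from h import *
print(HIN,QT)
for n in("scene","side"):
    c=env.read_camera(n)
    for x in(.045,-.045): print(n,x,lane(c,x,0).astype(int).tolist(),low(c,x,0))
E
```

```text
[ 0.52610003 -0.02000948  0.07      ] [np.float64(0.0), np.float64(0.18787679647561106), np.float64(0.9821926029786937), np.float64(0.0)]
scene 0.045 [24, 26, 20, 11, 9, 11, 9, 9, 11, 9, 9, 9, 11, 9, 11, 9, 10, 8, 56, 95, 93, 92, 93, 90, 90, 92, 88, 90, 89, 88, 90, 93, 94, 96, 94, 91, 90, 96, 87, 87, 93, 86, 90, 88, 89, 89, 92, 94, 89, 92, 90, 89, 88] 0.106
scene -0.045 [29, 27, 23, 11, 10, 10, 11, 9, 10, 11, 11, 10, 8, 9, 8, 11, 11, 11, 11, 10, 11, 10, 13, 26, 69, 95, 97, 98, 94, 95, 99, 108, 107, 109, 107, 106, 106, 104, 29, 11, 16, 15, 17, 11, 8, 27, 53, 73, 106, 104, 100, 106, 102] 0.13
side 0.045 [33, 34, 33, 30, 26, 22, 20, 20, 20, 20, 20, 20, 20, 20, 20, 20, 19, 9, 65, 87, 91, 91, 90, 89, 90, 90, 88, 87, 86, 86, 89, 92, 91, 92, 91, 91, 88, 87, 87, 87, 87, 85, 88, 87, 85, 87, 85, 86, 84, 86, 89, 86, 85] 0.106
side -0.045 [36, 33, 31, 32, 30, 22, 20, 19, 19, 19, 19, 19, 19, 19, 19, 21, 20, 20, 19, 20, 19, 19, 20, 18, 32, 74, 94, 97, 97, 98, 98, 97, 97, 100, 105, 107, 109, 110, 108, 109, 109, 108, 107, 108, 107, 109, 109, 111, 109, 106, 109, 108, 108] 0.134
```

Run:
```python
from h import *
env.move_gripper(.044)
env.goto(BAR0+[0,0,.18],QT)
c=env.read_camera("wrist"); cv2.imwrite("pics/wrist2.png",c["image"][:,:,::-1])
print(env.observe()["position"],env.observe()["t"])
r=env.servo_line(BAR0+[0,0,.05],.1,f_stop=5); print(r)
c=env.read_camera("wrist"); cv2.imwrite("pics/wrist3.png",c["image"][:,:,::-1])
c=env.read_camera("side"); cv2.imwrite("pics/side3.png",c["image"][100:280,230:430,::-1].repeat(3,0).repeat(3,1))
print(env.observe()["position"],env.observe()["t"])
```

```text
[0.64459723 0.27680105 0.25326037] 5.125
False
[0.64467398 0.27758984 0.12113802] 6.675
```

View pics/wrist3.png

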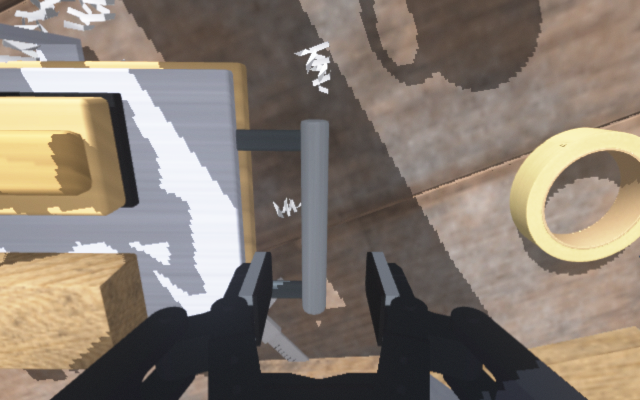

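View pics/side3.png

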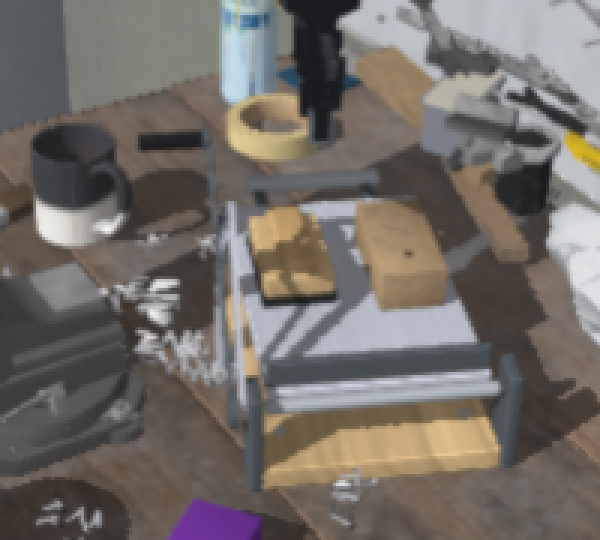

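Run:
```python
from h import *
OFF=np.array([0,0,-.019])
r=env.servo_line(BAR0+OFF,.06,f_stop=5); print(r,env.observe()["position"],env.observe()["ft_force"])
env.move_gripper(.0,50); o=env.observe(); print(o["opening"],o["ft_force"],o["t"])
for th in np.arange(.05,.251,.05):
    env.servo_line(board(0,.32,0,th)+OFF,.05)
    o=env.observe(); print(round(th,3),o["position"]-OFF-board(0,.32,0,th),o["ft_force"].round(1),o["opening"],o["t"])
s=env.read_camera("scene");d=env.read_camera("side")
for c in(s,d): print([low(c,x,th) for x in(.045,-.045)])
cv2.imwrite("pics/side4.png",d["image"][100:280,230:430,::-1].repeat(3,0).repeat(3,1))
```

```text
False [0.64463388 0.27756027 0.05177845] [ 0.20099087  0.5409938  -0.96828136]
0.01428206426243515 [-3.47891154 -5.61260952  4.4712193 ] 8.35
0.05 [-0.00066042 -0.00210792 -0.00152917] [-0.2 -5.7 -5. ] 0.014118146317061436 8.8167
0.1 [-0.00065111 -0.00196416 -0.00137787] [-0.1 -5.7 -6.8] 0.014246912715712889 9.2833
0.15 [-0.00061645 -0.00183243 -0.00105191] [-0.2 -6.6 -5.9] 0.014664236877651114 9.75
0.2 [-0.00055088 -0.00167891 -0.00071182] [ 1.  -5.6 -6.3] 0.01434124067094991 10.2167
0.25 [-0.00052165 -0.00151425 -0.00037345] [ 0.8 -5.9 -5.8] 0.014502432848198868 10.6833
[0.106, 0.126]
[0.106, 0.126]
```

View pics/side4.png

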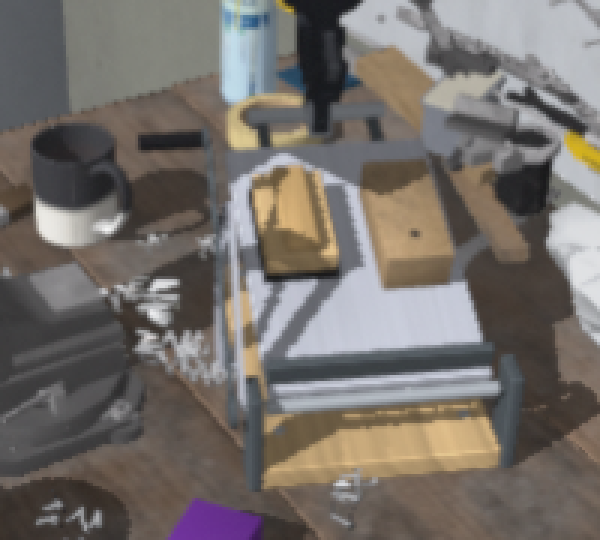

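Run:
```python
from h import *
OFF=np.array([0,0,-.019])
th=.25
while th<.50:
    th+=.008
    env.servo_line(board(0,.32,0,th)+OFF,.015); env.wait(.1)
    c=env.read_camera("side"); a=low(c,.045,th); b=low(c,-.045,th)
    if a is None or a<.100 or b is None or b<.116: print("move",th,a,b); break
for i in range(5):
    env.wait(.2); 
    for n in("side","scene"):
        c=env.read_camera(n); print(i,n,low(c,.045,th),low(c,-.045,th))
o=env.observe(); print(th,o["t"],o["ft_force"],o["position"]-OFF-board(0,.32,0,th))
d=env.read_camera("side");cv2.imwrite("pics/side5.png",d["image"][100:280,230:430,::-1].repeat(3,0).repeat(3,1))
```

```text
0 side 0.106 0.126
0 scene 0.102 0.122
1 side 0.106 0.126
1 scene 0.102 0.122
2 side 0.106 0.126
2 scene 0.106 0.122
3 side 0.106 0.126
3 scene 0.102 0.122
4 side 0.106 0.126
4 scene 0.102 0.122
0.5060000000000002 27.2167 [-2.62917835 -3.31042214 -7.00233109] [-6.36146028e-05  7.42139779e-05  1.93433328e-04]
```

View pics/side5.png

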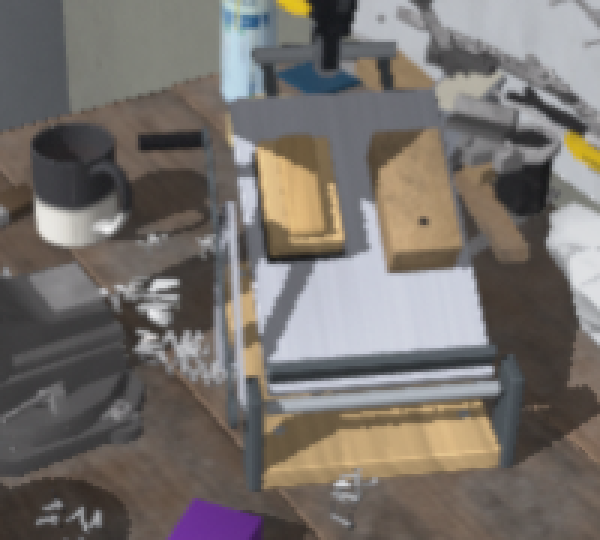

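Run:
```python
from h import *
for n,(y,x) in dict(scene=(90,250),side=(80,280)).items():
    c=env.read_camera(n); im=c["image"][y:y+130,x:x+150,::-1]; cv2.imwrite(f"pics/{n}6.png",cv2.resize(im,None,fx=5,fy=4.6 and 5,interpolation=cv2.INTER_CUBIC)[:600,:780])
    print(n,(proj(c,[board(a,.275,.006,.506) for a in(-.088,.088)]+[board(a,.32,0,.506) for a in(-.062,.062)])-[x,y])*5)
```

```text
scene [[127.91908198 211.51659918]
 [393.17707927 117.22346102]
 [131.92729249 136.42028453]
 [317.87190552  72.59353187]]
side [[131.22188576 254.81607618]
 [476.30034277 234.31594681]
 [170.73845981 183.74120554]
 [409.42551921 170.53990157]]
```

View pics/scene6.png

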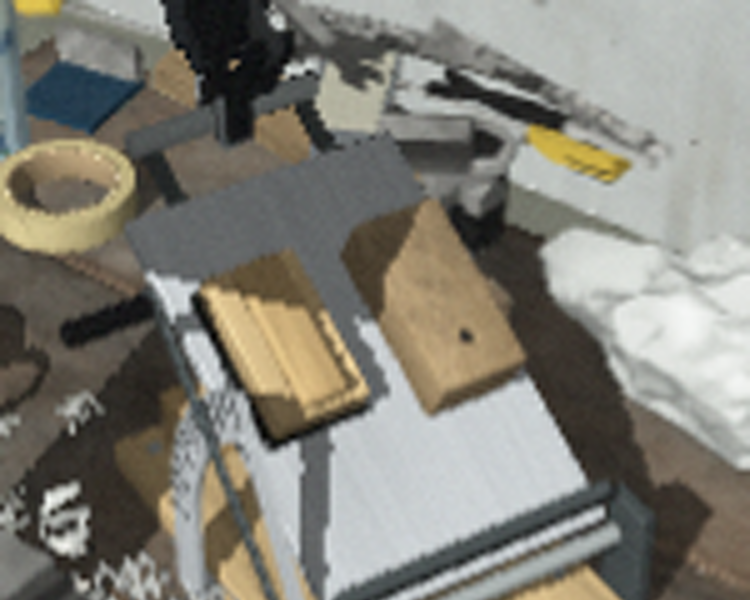

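View pics/side6.png

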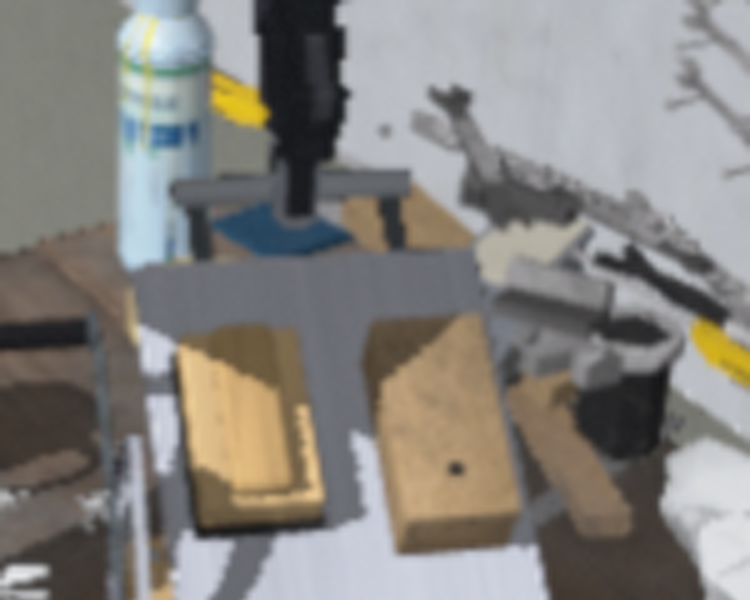

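Run:
```python
from h import *
obs=dict(scene=((250,90),[(125,228),(388,133),(129,143),(316,84)]),side=((280,80),[(133,265),(475,250),(172,189),(410,180)]))
for n,(o,p) in obs.items():
    c=env.read_camera(n)
    f=lambda th:(proj(c,[board(a,.275,.006,th) for a in(-.088,.088)]+[board(a,.32,0,th) for a in(-.062,.062)])-o)*5-np.array(p)
    for th in np.arange(.45,.52,.01): print(n,round(th,3),f(th)[:,1].round(0))
o=env.observe();print(o["position"],o["opening"])
```

```text
scene 0.45 [-4. -3.  9.  5.]
scene 0.46 [-6. -5.  6.  2.]
scene 0.47 [-8. -7.  4. -1.]
scene 0.48 [-11. -10.   1.  -4.]
scene 0.49 [-13. -12.  -2.  -7.]
scene 0.5 [-15. -14.  -5. -10.]
scene 0.51 [-17. -17.  -8. -13.]
scene 0.52 [-20. -19. -10. -15.]
side 0.45 [ 7.  1. 16. 11.]
side 0.46 [ 4. -2. 12.  7.]
side 0.47 [ 1. -5.  8.  4.]
side 0.48 [-2. -8.  4.  0.]
side 0.49 [ -5. -11.   1.  -4.]
side 0.5 [ -8. -14.  -3.  -7.]
side 0.51 [-11. -17.  -7. -11.]
side 0.52 [-14. -20. -10. -14.]
[0.62935406 0.24021316 0.20626696] 0.013906483699722296
```

Run:
```python
from h import *
OFF=np.array([0,0,-.019])
env.move_gripper(0,90)
th=.506; hit=False
for k in range(6):
    th+=.006
    env.servo_line(board(0,.32,0,th)+OFF,.015); env.wait(.15)
    c=env.read_camera("side"); a=low(c,.045,th-.03); b=low(c,-.045,th-.03); print(round(th,3),a,b)
    if a is None or a<.100 : hit=True;break
if hit: env.wait(.8)
for n,(y,x) in dict(scene=(90,250),side=(80,280)).items():
    c=env.read_camera(n); im=c["image"][y:y+130,x:x+150,::-1]; cv2.imwrite(f"pics/{n}7.png",cv2.resize(im,None,fx=5,fy=5,interpolation=cv2.INTER_CUBIC)[:600,:780])
    print(n,low(c,.045,th-.03),low(c,-.045,th-.03))
print(env.observe()["t"],env.observe()["opening"])
```

```text
0.512 0.074 0.126
scene 0.03 0.122
side 0.038 0.126
29.0583 0.013251969162470578
```

View pics/side7.png

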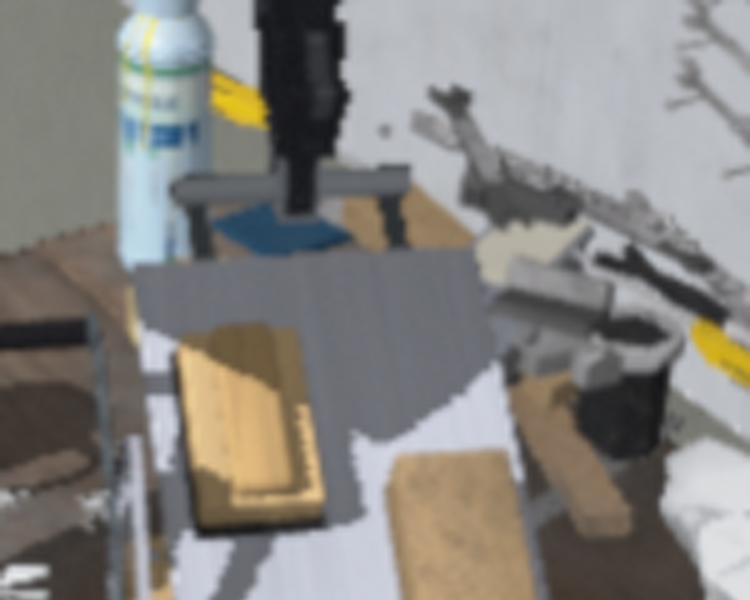

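View pics/scene7.png

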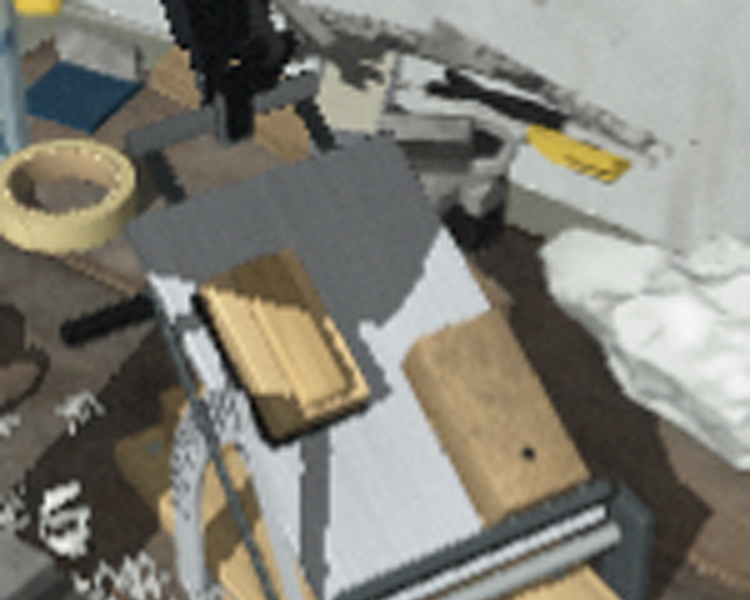

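Run:
```python
from h import *
env.move_gripper(.036)
p=env.observe()["position"]
r=env.servo_line(p+[0,0,.06],.08,f_stop=6); print(r)
if not r: env.servo_line(p+[0,0,.16],.15)
env.move_gripper(.05)
KN=lambda th:HIN+RZ@[-.146,.21*np.cos(th),.21*np.sin(th)]
P=KN(.797)+RZ@[-.004,0,0]
env.servo_line(P+[0,0,.15],.25,orientation=QT)
for n,(y,x) in dict(scene=(90,250),side=(80,280)).items():
    c=env.read_camera(n); im=c["image"][y:y+120,x-20:x+130,::-1]; cv2.imwrite(f"pics/{n}8.png",cv2.resize(im,None,fx=5,fy=5,interpolation=cv2.INTER_CUBIC))
c=env.read_camera("wrist"); cv2.imwrite("pics/wrist8.png",c["image"][:,:,::-1])
print(env.observe()["position"],env.observe()["t"],proj(c,[KN(.797)]))
```

```text
False
[0.44179901 0.17200591 0.36931017] 32.55 [[318.01763797 186.83310239]]
```

View pics/scene8.png

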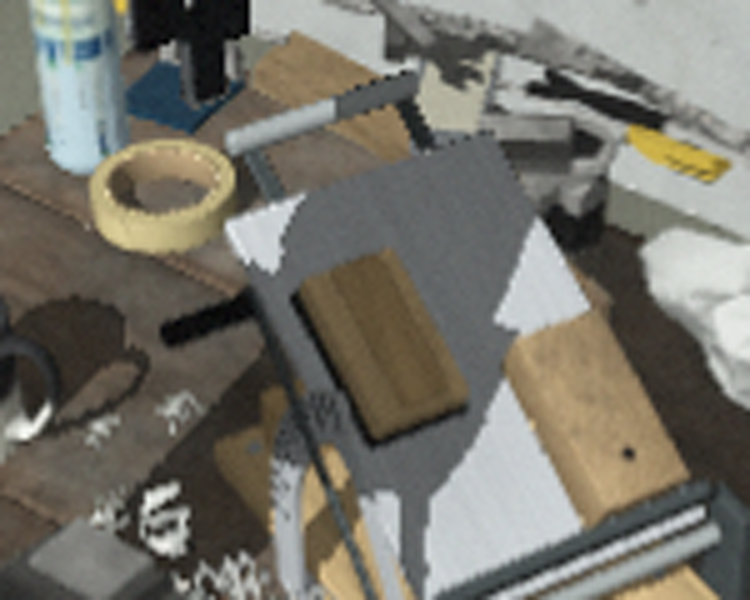

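View pics/side8.png

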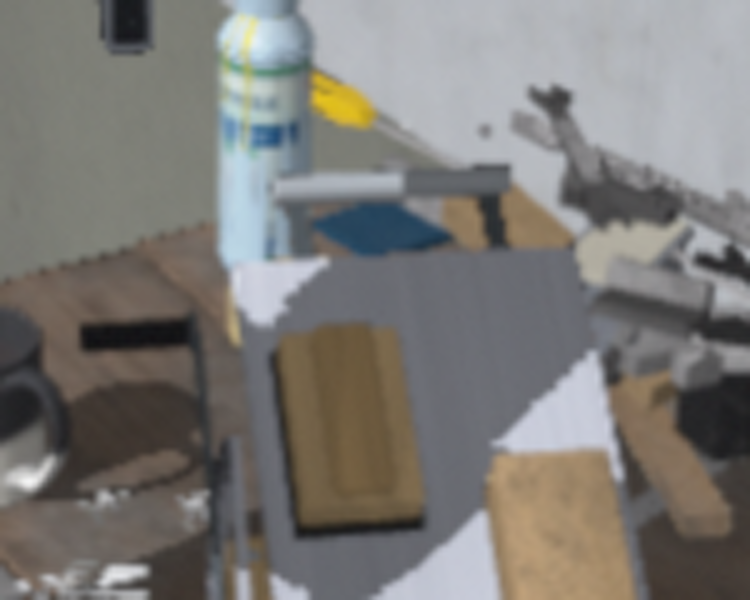

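View pics/wrist8.png

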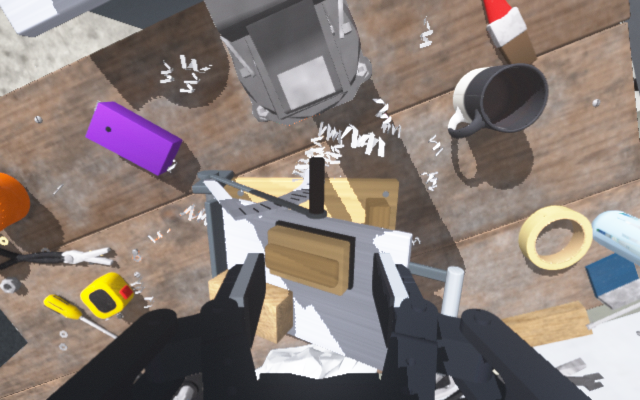

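Run:
```python
from h import *
np.set_printoptions(precision=4,suppress=True)
s=env.read_camera("scene");d=env.read_camera("side")
S=lambda x,y:(230+x/5,90+y/5);D=lambda x,y:(260+x/5,80+y/5)
def rel(X): return RZ.T@(X-HIN)
for n,a,b,y in [("barL",(230,141),(275,189),.32),("barR",(414,85),(508,178),.32),("edgeL",(226,226),(233,266),.275),("edgeR",(488,132),(577,250),.275),("tip",(166,332),(83,336),.21),("root",(245,303),(190,330),.21)]:
    X,e=tri(s,S(*a),d,D(*b)); r=rel(X); print(n,X,r,e,"ang",np.arctan2(r[2],r[1]),"r",np.hypot(r[1],r[2]),y)
```

```text
barL [0.5778 0.2698 0.2169] [-0.059   0.2884  0.1469] 0.0018499313226513106 ang 0.47099288767453673 r 0.3236888538309635 0.32
barR [0.686  0.2184 0.2188] [0.0606 0.2806 0.1488] 0.004045001700480585 ang 0.48745190235430574 r 0.31759222203418014 0.32
edgeL [0.533  0.2355 0.1992] [-0.0879  0.24    0.1292] 0.003894106117661235 ang 0.4937176921399872 r 0.2725834765395292 0.275
edgeR [0.7018 0.1758 0.1933] [0.091  0.2469 0.1233] 0.002889400667372624 ang 0.4630715440569256 r 0.2759149332045371 0.275
tip [0.4246 0.1831 0.2168] [-0.1693  0.1514  0.1468] 0.0013235528066490667 ang 0.7699605582325757 r 0.21081633498435168 0.21
root [0.4731 0.1699 0.2122] [-0.1193  0.157   0.1422] 0.0028276091495232376 ang 0.7362681846666871 r 0.2118195841052593 0.21
```

Run:
```python
from h import *
KN=lambda th:HIN+RZ@[-.15,.21*np.cos(th),.21*np.sin(th)]
OFF=np.array([0,0,-.017]); t0=.78
r=env.servo_line(KN(t0)+OFF,.1,f_stop=4); print(r,env.observe()["position"],env.observe()["ft_force"])
if not r:
    env.move_gripper(0,30); o=env.observe(); print(o["opening"],o["ft_force"])
    for th in np.linspace(t0,.472,7)[1:]:
        env.servo_line(KN(th)+OFF,.05)
    env.wait(.2); o=env.observe(); print(o["ft_force"],o["opening"],o["position"]-OFF-KN(.472),o["t"])
c=env.read_camera("wrist"); cv2.imwrite("pics/wrist9.png",c["image"][:,:,::-1])
for n,(y,x) in dict(scene=(90,230),side=(80,260)).items():
    c=env.read_camera(n); im=c["image"][y:y+120,x:x+150,::-1]; cv2.imwrite(f"pics/{n}9.png",cv2.resize(im,None,fx=5,fy=5,interpolation=cv2.INTER_CUBIC))
```

```text
False [0.44217239 0.17418765 0.20140119] [ 0.09516194  0.22012865 -0.82384836]
0.012531891356430663 [-0.2264909  -2.55860082 -0.48707282]
[ 0.93653384 -5.28241695 -3.07945319] 0.012816607736510286 [ 0.00010586 -0.00043724  0.00050159] 37.3083
```

View pics/scene9.png

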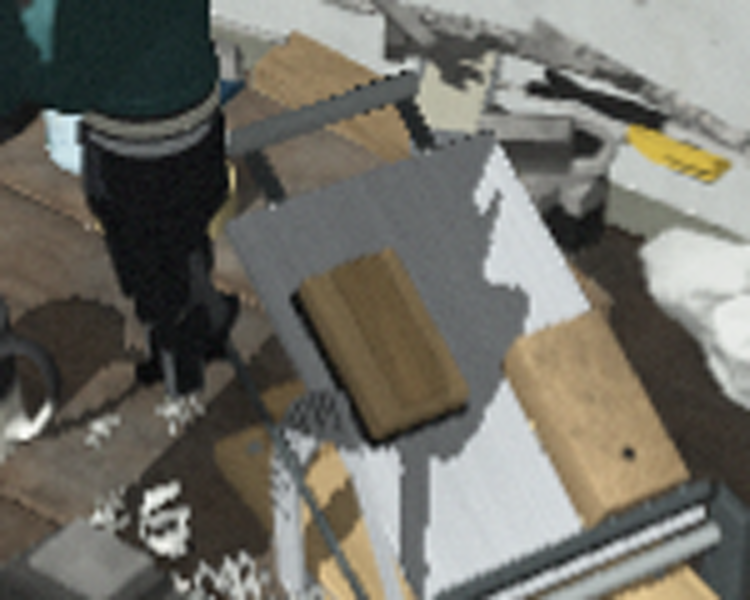

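View pics/wrist9.png

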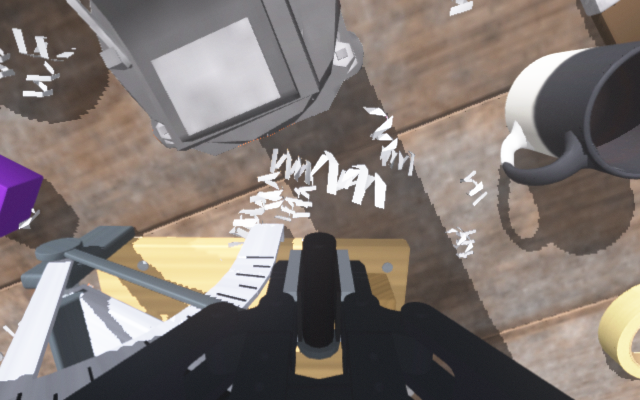

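Run:
```python
from h import *
env.move_gripper(.045)
p=env.observe()["position"]
r=env.servo_line(p+[0,0,.1],.1,f_stop=6); print(r)
env.servo_line(p+RZ@[-.02,-.02,.22],.2)
c=env.read_camera("wrist"); cv2.imwrite("pics/wrist10.png",cv2.resize(c["image"][110:310,150:480,::-1],None,fx=2.4,fy=2.4,interpolation=cv2.INTER_CUBIC))
for n,(y,x) in dict(scene=(90,230),side=(80,260)).items():
    c=env.read_camera(n); im=c["image"][y:y+120,x:x+150,::-1]; cv2.imwrite(f"pics/{n}10.png",cv2.resize(im,None,fx=5,fy=5,interpolation=cv2.INTER_CUBIC))
print(env.observe()["t"])
```

```text
False
39.9417
```

View pics/scene10.png

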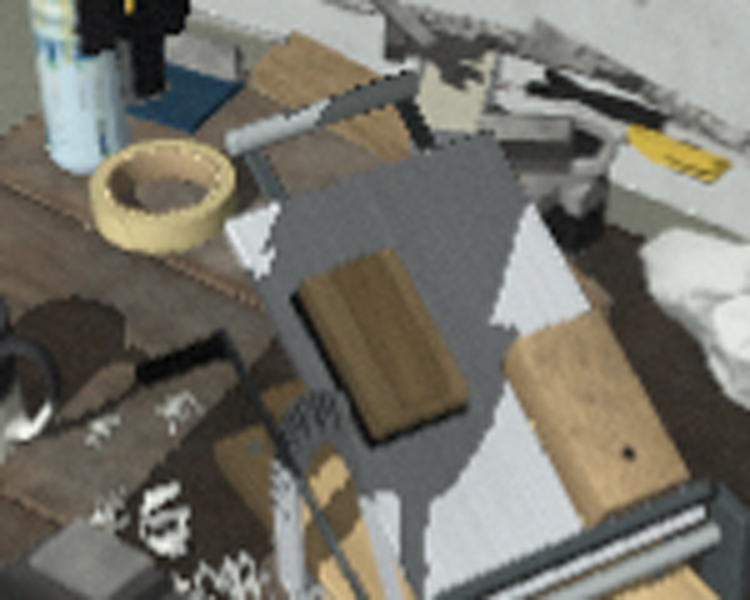

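View pics/side10.png

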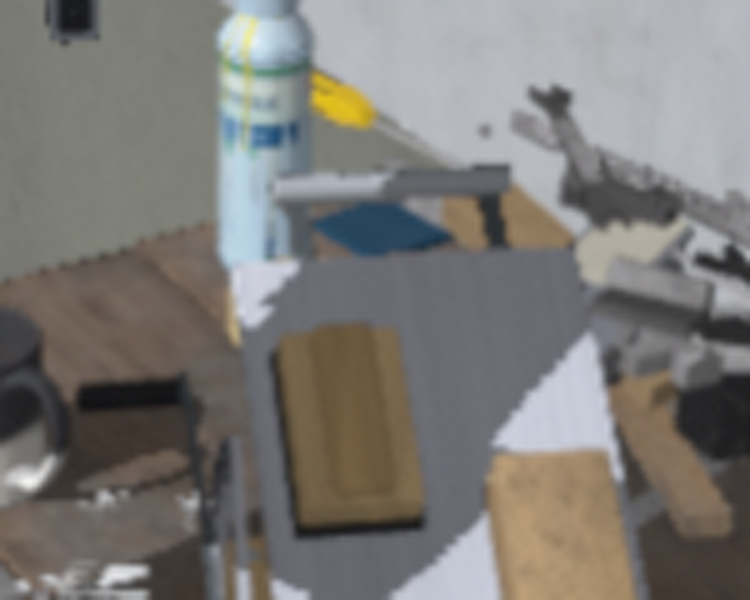

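View pics/wrist10.png

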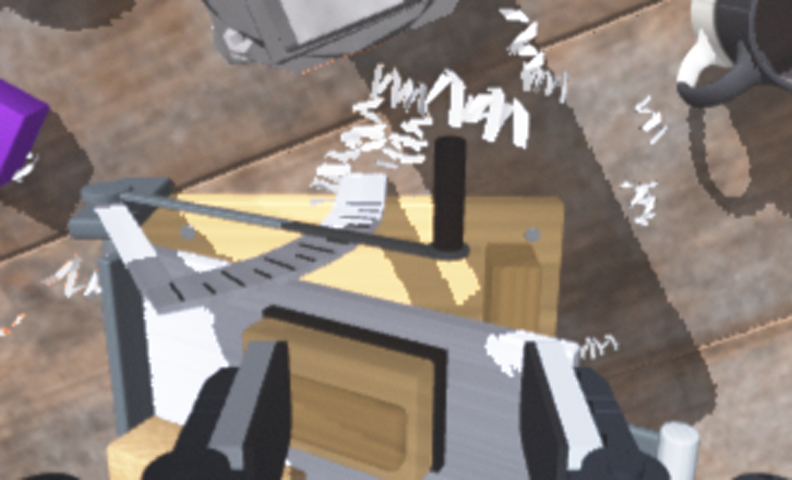

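Run:
```python
from h import *
np.set_printoptions(precision=4,suppress=True)
s=env.read_camera("scene");d=env.read_camera("side");w=env.read_camera("wrist")
S=lambda p:(230+p[0]/5,90+p[1]/5);D=lambda p:(260+p[0]/5,80+p[1]/5);W=lambda p:(150+p[0]/2.4,110+p[1]/2.4)
def ang(X): r=RZ.T@(X-HIN); return r,np.arctan2(r[2],r[1]),np.hypot(r[1],r[2])
pts=dict(barL=((230,141),(275,189),(679,428)),barR=((414,85),(508,178),None),edgeL=((226,226),(233,266),(578,343)),tip=((140,373),(82,396),(451,140)),root=((228,345),(183,388),(451,250)))
for n,(a,b,e) in pts.items():
    print(n,"sd",*ang(tri(s,S(a),d,D(b))[0]))
    if e:
        for nm,c,uv in(("sw",s,S(a)),("dw",d,D(b))): X,g=tri(c,uv,w,W(e)); print("   ",nm,*ang(X),g)
```

```text
barL sd [-0.059   0.2884  0.1469] 0.47099288767453673 0.3236888538309635
    sw [-0.0641  0.2796  0.1523] 0.49870020592776143 0.31842242614608923 0.0013115570522637602
    dw [-0.0611  0.2811  0.1501] 0.4903460483273555 0.31867261760397336 0.003952995570920071
barR sd [0.0606 0.2806 0.1488] 0.48745190235430574 0.31759222203418014
edgeL sd [-0.0879  0.24    0.1292] 0.4937176921399872 0.2725834765395292
    sw [-0.0886  0.242   0.1253] 0.4778589205118846 0.2725237569417636 0.0016788505495369647
    dw [-0.0886  0.2418  0.1286] 0.48896858601701443 0.2738727670195046 0.004841963891076743
tip sd [-0.1681  0.1963  0.087 ] 0.41723739919289105 0.21467523304760103
    sw [-0.1718  0.1875  0.0934] 0.4622551254457247 0.2095193852274889 0.0006744364908613437
    dw [-0.1696  0.1876  0.0929] 0.45978458809400846 0.20938635443259365 0.003483703569800724
root sd [-0.12    0.1816  0.0964] 0.4879094231100338 0.20553654167941657
    sw [-0.1178  0.1886  0.0885] 0.4388323996300283 0.2083797319862869 0.000994769148837127
    dw [-0.1192  0.1885  0.093 ] 0.4584459254724189 0.21022805604625475 0.0015998861846036278
```

```bash
cat > fit.py <<'E'
from h import *
from scipy.optimize import least_squares
np.set_printoptions(precision=4,suppress=True)
def run(s,d,w,obs):
    def res(p):
        yaw=YAW+p[5]; Rz=Ro.from_euler('z',yaw).as_matrix(); H=HIN+p[2:5]; out=[]
        for c,uv,kind,x,r,z in obs:
            th=p[kind]; X=H+Rz@np.array([x,r*np.cos(th)-z*np.sin(th),r*np.sin(th)+z*np.cos(th)])
            out+=list((proj({'s':s,'d':d,'w':w}[c],[X])[0]-uv))
        return np.r_[out,p[2:5]/.002,p[5]/.01]
    return least_squares(res,[.47,.46,0,0,0,0],loss='soft_l1')
E
python3 - <<'E'
from fit import *
s=env.read_camera("scene");d=env.read_camera("side");w=env.read_camera("wrist")
T=dict(s=lambda p:(230+p[0]/5,90+p[1]/5),d=lambda p:(260+p[0]/5,80+p[1]/5),w=lambda p:(150+p[0]/2.4,110+p[1]/2.4))
raw=[('s',(230,141),0,-.062,.32,0),('s',(414,85),0,.062,.32,0),('s',(226,226),0,-.088,.275,.006),('s',(490,132),0,.088,.275,.006),
('d',(273,189),0,-.062,.32,0),('d',(509,178),0,.062,.32,0),('d',(233,266),0,-.088,.275,.006),('d',(577,250),0,.088,.275,.006),
('w',(679,428),0,-.062,.32,.003),('w',(578,343),0,-.088,.275,.006),
('s',(140,373),1,-.170,.21,0),('s',(228,345),1,-.12,.21,0),('d',(79,396),1,-.170,.21,0),('d',(183,388),1,-.12,.21,0),('w',(451,140),1,-.170,.21,.003),('w',(451,250),1,-.12,.21,.003)]
o=[(c,np.array(T[c](p)),k,x,r,z) for c,p,k,x,r,z in raw]
f=run(s,d,w,o); print(f.x); print(f.fun[:32].reshape(-1,2))
for drop in 'sdw': print(drop,run(s,d,w,[q for q in o if q[0]!=drop]).x[:2])
E
```

```text
[ 0.4763  0.4521 -0.0009 -0.0001 -0.001  -0.0047]
[[ 0.0658  1.0073]
 [ 0.3289 -0.447 ]
 [ 0.03   -1.3132]
 [ 0.1491 -1.2042]
 [-0.5156  1.5063]
 [-0.2424  1.1456]
 [-0.4266 -0.0934]
 [-0.5418 -0.8641]
 [ 1.0855 -0.2345]
 [ 0.0184  3.1483]
 [ 0.5643  0.1223]
 [-0.9131 -0.3472]
 [-0.2294  0.6547]
 [-0.5759  0.8659]
 [ 0.0526  0.9032]
 [-0.9929 -0.4138]]
s [0.4778 0.4519]
d [0.4726 0.4444]
w [0.4744 0.4586]
```

Run:
```python
from h import *
KN=lambda th:HIN+RZ@[-.15,.21*np.cos(th),.21*np.sin(th)]
OFF=np.array([0,0,-.017])
env.servo_line(KN(.472)+OFF+[0,0,.08],.2)
r=env.servo_line(KN(.472)+OFF,.1,f_stop=4); print(r)
if not r:
    env.move_gripper(0,30)
    env.servo_line(KN(.496)+OFF,.02); env.wait(.2); print(env.observe()["position"]-KN(.496)-OFF)
env.move_gripper(.045)
p=env.observe()["position"]
r=env.servo_line(p+[0,0,.1],.1,f_stop=6); print(r)
env.servo_line(p+RZ@[-.02,-.02,.22],.2)
c=env.read_camera("wrist"); cv2.imwrite("pics/wrist11.png",cv2.resize(c["image"][110:310,150:480,::-1],None,fx=2.4,fy=2.4,interpolation=cv2.INTER_CUBIC))
for n,(y,x) in dict(scene=(90,230),side=(80,260)).items():
    c=env.read_camera(n); im=c["image"][y:y+120,x:x+150,::-1]; cv2.imwrite(f"pics/{n}11.png",cv2.resize(im,None,fx=5,fy=5,interpolation=cv2.INTER_CUBIC))
print(env.observe()["t"])
```

```text
False
[ 3.26137079e-04 -2.17592729e-05  3.22884204e-04]
False
45.5167
```

View pics/scene11.png

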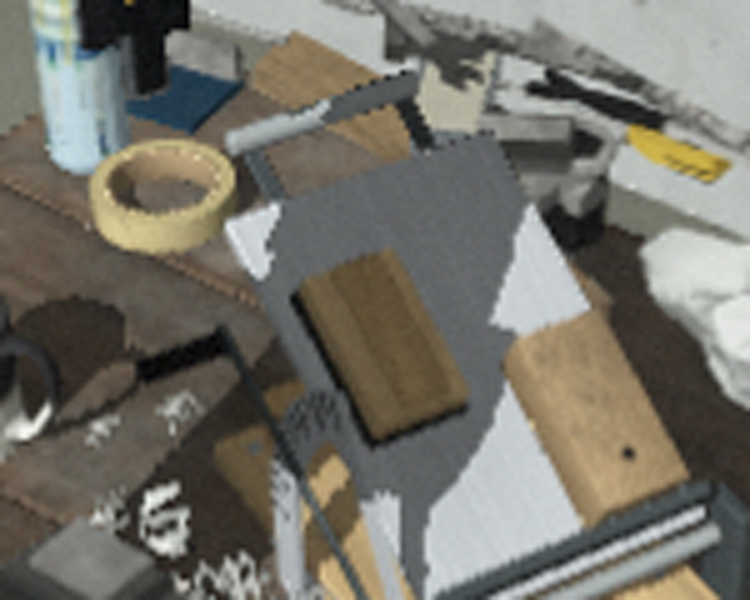

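View pics/side11.png

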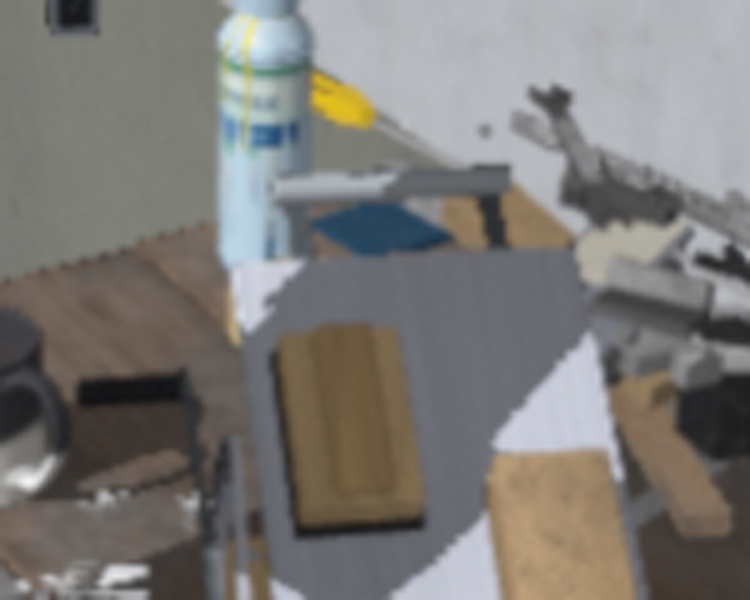

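View pics/wrist11.png

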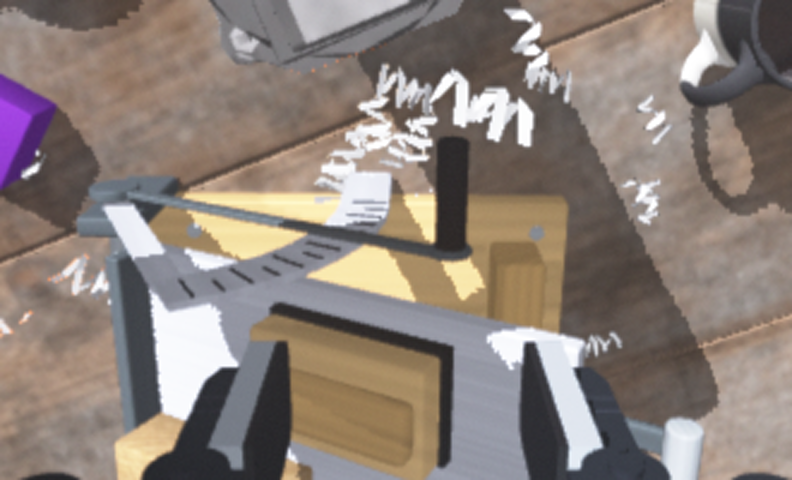

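Run:
```python
from fit import *
s=env.read_camera("scene");d=env.read_camera("side");w=env.read_camera("wrist")
T=dict(s=lambda p:(230+p[0]/5,90+p[1]/5),d=lambda p:(260+p[0]/5,80+p[1]/5),w=lambda p:(150+p[0]/2.4,110+p[1]/2.4))
raw=[('s',(230,141),0,-.062,.32,0),('s',(414,85),0,.062,.32,0),('s',(226,226),0,-.088,.275,.006),('s',(490,132),0,.088,.275,.006),
('d',(273,189),0,-.062,.32,0),('d',(509,178),0,.062,.32,0),('d',(233,266),0,-.088,.275,.006),('d',(577,250),0,.088,.275,.006),
('w',(684,426),0,-.062,.32,.003),('w',(583,341),0,-.088,.275,.006),
('s',(140,370),1,-.170,.21,0),('s',(226,341),1,-.12,.21,0),('d',(79,392),1,-.170,.21,0),('d',(183,384),1,-.12,.21,0),('w',(454,140),1,-.170,.21,.003),('w',(454,251),1,-.12,.21,.003)]
o=[(c,np.array(T[c](p)),k,x,r,z) for c,p,k,x,r,z in raw]
f=run(s,d,w,o); print(f.x[:2])
for drop in 'sdw': print(drop,run(s,d,w,[q for q in o if q[0]!=drop]).x[:2])
for n,c in(("s",s),("d",d)): print(n,low(c,.045,.475),low(c,-.045,.475))
print(np.round(env.observe()["ft_force"],1),env.observe()["t"])
```

```text
[0.4791 0.4709]
s [0.4804 0.469 ]
d [0.4768 0.4639]
w [0.4736 0.4735]
s 0.03 0.122
d 0.038 0.126
[-0.9 -0.4 -0.1] 45.6667
```

Pointer and board agree to about 0.01 rad, the blocks are as required, and the arm is clear. I'm handing in.

Run:
```python
from plant import env
print(env.finish_job())
```

```text
the job is handed in; nothing more can be done
None
```

I raised the board slowly by its bar until the plain block slid to the stop, then left it standing there at about 0.48 rad. I turned the pointer down to match and handed the job in at about 46 s; no verdict is reported.

- **Pointer:** my first setting measured about 0.024 rad low, inside the 0.045 rad limit. I re-gripped the peg and raised it slightly. The last three-camera fit gave the board at 0.479 rad and the pointer at 0.471 rad. Leaving out any one camera, the gap was 0.000 to 0.013 rad.
- **Blocks:** in the last scene and side pictures the plain block lies against the stop. The soled block's lower edge still reads 122 to 126 mm up the board, about where it began. I made no move towards either block.
- **At hand-in:** the gripper was clear of everything and the force on the tool was about 1 N. The mug and tape measure were not approached; I took no final measurement of where they stand.
- **A disagreement along the way:** the angle I commanded (0.506 to 0.512 rad) was higher than the board's real angle, most likely because the bar slipped a little in the grip. I went by the angle seen in the cameras instead. Single-point readings there differed by up to about 0.03 rad for the board, and up to 0.07 rad for the pointer in its first setting.

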